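# Clamp a two-piece frame set in the sanding vise

## Task

Load the small two-piece frame set into the vise for edge sanding: put the deep square frame over the vise's locating post, down flat on the vise bed, and then the slim square frame over the same post, flat on top of the deep one. Once both are home and released, turn the crank clockwise (seen from the handle end) until the moving jaw has both frames firmly clamped square against the fixed jaw with its sprung face plate clearly pushed in, then let go of the crank. Leave the other things on the bench where they are.

Things in the scene. Friction and masses are not known exactly. Their poses are not given: they have to be found in the camera images.
- vise: grey iron vise fixed to the bench, foot 130 x 225; screw and jaw travel along its own y (roughly the bench's y; yaw varies). Origin on the table under the locating post. Flat bed 90 wide, 65 above the table. Fixed jaw at +y: face is the plane y = +35.5. Moving jaw comes from -y. Both jaws 80 wide (x), tops 113 above the table. Crank at the -y end. Sides between jaws open.
- post_foot (a point): foot of the upright steel locating post: its centre, on the bed (65 above the table); axes are the vise's axes. The post is round, diameter 18, 60 tall above the bed, tapered over its last 5.
- deep_frame: the deep one of two small plain wooden square frames: outside 60 x 60, rails 14 wide, square opening 32 x 32, 36 thick, about 60 g. Lies flat; origin at the centre of its underside (in the middle of the opening), x and y along its sides, z up.
- slim_frame: the slim one of the two small wooden square frames: outside 60 x 60, rails 14 wide, square opening 32 x 32, 18 thick (half as thick as the deep one), about 35 g. Lies flat; origin at the centre of its underside, x and y along its sides, z up.
- crank_grip (a point): where to hold the crank's black round handgrip, on its axis: a sleeve of diameter 18, length 75, parallel to the vise's y, spinning freely on its pin (so this point's orientation means nothing). 46 from the crank arm, 33 from the grip's free end. It moves on a circle of radius 50 about crank_axis in the vise's x-z plane, 37 to 137 above the table; the space around is clear.
- crank_axis (a point): centre of the grip's circle: point of the screw's axis level with crank_grip, 210 from the post towards the vise's -y, 87 above the table; axes are the vise's axes.
- crank (a joint): crank angle (rad). 0: grip straight above the axis, jaws 110.5 apart; starts anywhere in 0 to 7. Grows clockwise seen from the handle end (looking along vise +y); grip is 50*sin(angle) along vise x, 50*cos(angle) up from crank_axis. A turn closes the jaw 24; a 60 wide work is met at 13.22, end stop at 14.79 (cannot crush the work). Takes 4 N at the grip, 7 N when clamping; stays where left.
- jaw_face (a joint): how far (m) the moving jaw's steel face plate is pushed back into the jaw against its springs: 0 when free, travel 0.008, 6 N per mm. With the frames clamped it reaches about 0.006 at the crank's end stop; over 0.002 is firm.
- sanding_block: cork hand-sanding block 70 x 110 x 38, a bystander; origin centre of underside
- mallet: rubber mallet 250 long lying on its side, a bystander; origin on the table under the middle of its length
- bench_brush: bench brush, wooden back 240 x 30, 44 tall, bristles down, a bystander; origin under its middle
- glue_bottle: white glue bottle, diameter 60, 160 tall, upright, a bystander; origin centre of underside
- big_frame: larger loose rectangular wooden frame 130 x 170 x 18, a bystander (not part of the set); origin centre of underside
- washer_tin: small aluminium bowl, diameter 80, 50 tall, a bystander; origin centre of underside
Mind the look-alikes: they are no part of the job. Leave any black look-alike of the deep_frame alone. Leave any red look-alike of the slim_frame alone.

How it is judged:
By the outcome, as a careful person would: the job done as asked, in the order asked, and still so for the second after the job is handed in, with the robot touching nothing.
It also fails if it takes over 72 s, if anything falls off the work surface, if the arm or the gripper's body presses on something with over 40 N, if the wrist force passes 120 N, or if a joint passes its speed limit or range.

## Robot

A 6-joint arm with a two-finger parallel gripper is mounted at the origin on the work surface. World frame = base frame: x ahead of the robot, y to its left, z up, the work surface at z = 0. Lengths are in m, angles in rad, forces in N, time in s.
With the tool pointing down it reaches from about 0.35 to 0.725 m from the base axis. Payload 6 kg.
Tool frame: the origin (TCP) lies between the finger pads; the fingertips stand 25 mm ahead of it and the grasp point (between the pads) lies 6 mm ahead of it; z points along the fingers, y is the line along which they close (so a half turn about z gives the same grasp; the last joint's range is limited). The gripper opens to 85 mm and grips with 20 to 120 N. Pads are 22 mm wide; open, the fingers measure 114 mm over their backs; the gripper's body (76 mm by 85 mm) begins 54 mm behind the grasp point. The pads swing forward as they close: fully open they stand 13 mm farther back than shut.
Start: joints at [1.505, 0.04, 0.085, 0, -1.615, -0.334], TCP at [0.234, 0.553, 0.256] pointing down, gripper open.
Joint ranges: [-2.56, 2.56], [-1.29, 2.01], [-1.08, 1.49], [-3.29, 1.98], [-2.81, -0.18], [-2.99, 2.99]. Speed limits (rad/s): [2.57, 2.57, 3.01, 3.14, 3.14, 3.14].

## Interface

Orientations are given as a unit quaternion [w, x, y, z].
In Python, from plant import read_state, viewer, r gives the robot as it stands.
- The arm moves only by the tool drive_tool, never from a script. Its arguments are lists of equal length, an entry for each row: "offset": the shift along the world's x, y, z normalised to -1 to 1, where 1 is 120 mm, a list of three; "turn": the turn, a rotation vector about the world's x, y, z normalised to -1 to 1, where 1 is pi rad, a list of three; "hand": the finger opening in mm, from 0 to 85.4. In form: {"offset": [[dx, dy, dz], ...], "turn": [[wx, wy, wz], ...], "hand": [hand, ...]}. A call has 1 to 12 rows; each row shifts and turns the commanded pose from where the row before left it; what a row does not reach is not made up. A row lasts 1/10 s, in which the tool goes at most 50 mm and 8.59 degrees, less where a joint would pass 70% of its speed; a pose out of reach is approached as far as the arm can. A call with a number of a shift or a turn outside -1 to 1 is refused whole. A call with a gripper value outside its range is refused whole. The fingers move at their own pace and stop on an object; the grip force is fixed at half the most. Time passes only in rows, so rows that do not move let the fingers close. It gives the time, the measured TCP pose, the force, the opening and the grip force at its end, in the units of the state.
- read_state(): the state, without advancing time (a new reading comes with each control period).
- viewer.grab_frame(name): name is "scene" or "top" or "wrist"; returns a dict with "image" (420x560x3 uint8, blue, green, red), "mtx" (3x3 intrinsics, pixels), "pose" (4x4, takes a point from camera to world coordinates); the wrist camera has in their place "hand_eye" (4x4, takes a point from camera to tool coordinates, whose origin is the TCP and whose axes are the flange's). Camera axes: x right, y up, looking along -z (the intrinsics and any distortion apply to the point x, -y, -z); pixel columns grow to the right and rows downward; lengths in m; the calibration is good to about 2 mm. A picture is of the moment at which its call begins: read the wrist's pose just before it. There is no depth.
- r.hand_in(): hands the job in; it is judged then, once.
Trained networks look in the newest picture that a camera, given by its name, has taken for a name from the list of things; names that differ only in an ending like _2 or _b are one class to them, and where a whole thing is asked for, a point or a joint stands for the part that bears it (a point fixed in the world has none). Each returns a list of dicts, best first, with "conf" (0 to 1); they miss things now and then, are a little off and sometimes report something else, mostly with a low value. They report only what shows in the picture. A call takes as long as a camera call. They do not tell look-alikes from the thing itself.
- viewer.search_frame(camera, thing): "box" ([centre column, centre row, width, height] in pixels, round what is visible of it).
The state is a dict: "time": time; "q": joint angles; "dq": joint speeds; "joint_efforts": joint torques, N m; "position": TCP position; "orientation": TCP orientation; "ft_force": force on the tool from outside, world axes, zero at the start; "moment": the same for the moment, N m; "gripper_width": finger opening in m; "grasp_force": force on a finger pad.
Only numpy, scipy, OpenCV 4.12 (cv2) and the standard library are available. Lean on these libraries where they do the work, as an engineer would, in place of code of your own. Each camera call takes 0.05 s, during which the arm holds its last target. There are 200 camera calls.

## Working session

There is one attempt and no reset: what is moved stays moved. The work goes in short steps, Python scripts to look and compute and a tool call to move; the robot and the scene stay as the last step left them, time stands still between calls to the robot, and variables do not carry over. Pictures are saved under pics/ and viewed, at most 10 in all, crops included, and the job is handed in when it is done.

Besides the shell and the picture viewer there is one more tool, called after ">>>" as name(argument=value, ...) on one line, values as JSON. drive_tool: Moves the arm, as the interface text tells. Scaled input: -1 to 1 covers 120 mm each way for a shift and pi rad each way for a turn. Its arguments: {"type":"object","properties":{"offset":{"type":"array"},"turn":{"type":"array"},"hand":{"type":"array"}},"required":["offset","turn","hand"]}

```bash
ls; mkdir -p pics
cat > h.py <<'E'
import numpy as np, cv2
from plant import read_state, viewer, r
from scipy.spatial.transform import Rotation as R
def grab(n):
    s=read_state(); f=viewer.grab_frame(n)
    if n=="wrist":
        T=np.eye(4); q=s["orientation"]; T[:3,:3]=R.from_quat([q[1],q[2],q[3],q[0]]).as_matrix(); T[:3,3]=s["position"]
        f["pose"]=T@np.array(f["hand_eye"])
    f["pose"]=np.array(f["pose"]); f["mtx"]=np.array(f["mtx"]); return f
def ray(f,u,v):
    K=f["mtx"]; d=np.array([(u-K[0,2])/K[0,0],-(v-K[1,2])/K[1,1],-1]); d=f["pose"][:3,:3]@d
    return f["pose"][:3,3],d/np.linalg.norm(d)
def at_z(f,u,v,z):
    o,d=ray(f,u,v); return o+d*(z-o[2])/d[2]
def proj(f,P):
    P=np.atleast_2d(P); c=(P-f["pose"][:3,3])@f["pose"][:3,:3]; p=c*[1,-1,-1]; p=p@f["mtx"].T; return p[:,:2]/p[:,2:]
def tri(*fuv):
    A=np.zeros((3,3));b=np.zeros(3)
    for f,u,v in fuv:
        o,d=ray(f,u,v);M=np.eye(3)-np.outer(d,d);A+=M;b+=M@o
    return np.linalg.solve(A,b)
E
cat > a.py <<'E'
from h import *
import pickle
F={}
for n in ("scene","top","wrist"):
    f=grab(n);F[n]=f;cv2.imwrite(f"pics/{n}0.png",f["image"])
    print(n,f["mtx"].round(1).tolist(),f["pose"].round(3).tolist(),[k for k in f])
    for t in ("vise","deep_frame","slim_frame","crank_grip","post_foot","big_frame"):
        print(t,[(np.round(b["box"]).astype(int).tolist(),round(b["conf"],2)) for b in viewer.search_frame(n,t)][:4])
pickle.dump(F,open("F0.pkl","wb")); print(read_state())
cv2.imwrite("pics/st.png",np.hstack([F["scene"]["image"],F["top"]["image"]])[:, :])
E
python3 a.py
```

```text
pics
scene [[512.3, 0.0, 274.6], [0.0, 512.3, 211.0], [0.0, 0.0, 1.0]] [[0.119, -0.623, 0.773, 1.74], [0.993, 0.088, -0.082, -0.096], [-0.017, 0.777, 0.629, 1.072], [0.0, 0.0, 0.0, 1.0]] ['image', 'mtx', 'pose']
vise [([235, 230, 107, 60], 0.81)]
deep_frame [([313, 200, 27, 22], 0.89), ([316, 244, 26, 22], 0.85), ([338, 221, 28, 21], 0.63), ([201, 283, 24, 49], 0.53)]
slim_frame [([344, 194, 19, 12], 0.62), ([372, 184, 20, 16], 0.49), ([202, 229, 43, 26], 0.46)]
crank_grip [([193, 237, 29, 2], 0.72)]
post_foot [([235, 229, 109, 62], 0.7)]
big_frame [([154, 199, 61, 37], 0.85)]
top [[461.5, 0.0, 277.8], [0.0, 461.5, 209.8], [0.0, 0.0, 1.0]] [[-0.008, 0.998, -0.064, 0.453], [-1.0, -0.006, 0.017, 0.036], [0.016, 0.064, 0.998, 1.367], [0.0, 0.0, 0.0, 1.0]] ['image', 'mtx', 'pose']
vise [([318, 204, 114, 53], 0.8)]
deep_frame [([224, 259, 27, 29], 0.87), ([203, 215, 25, 26], 0.79), ([233, 185, 26, 24], 0.57), ([358, 204, 29, 8], 0.49)]
slim_frame [([147, 285, 22, 26], 0.77), ([184, 269, 22, 19], 0.62)]
crank_grip [([360, 203, 26, 9], 0.73)]
post_foot [([316, 205, 111, 47], 0.8)]
big_frame
[... 371 characters left out ...]
rray([ 1.50468664e+00,  4.01991273e-02,  8.47477858e-02, -2.85946015e-05,
       -1.61549455e+00, -3.33716438e-01]), 'dq': array([-6.85585679e-05, -1.67180639e-03,  6.09508463e-04,  8.95599206e-04,
       -4.12158705e-04,  9.57098352e-04]), 'joint_efforts': array([-7.59528284e-04, -3.67938209e+01,  3.47448707e+01,  6.93359435e+00,
       -1.03333587e-03, -1.69827570e-05]), 'position': array([0.23351031, 0.55265756, 0.25622733]), 'orientation': array([ 7.60217631e-05,  9.80083970e-01, -1.98583499e-01, -4.17877590e-06]), 'ft_force': array([-0.19893561,  0.18976271, -0.46016531]), 'moment': array([ 0.00766093, -0.02462614,  0.02982816]), 'grasp_force': 0.0, 'gripper_width': 0.08537961821941167}
```

Run:
```python
import pickle,cv2
F=pickle.load(open("F0.pkl","rb"))
cv2.imwrite("pics/t1.png",cv2.resize(F["top"]["image"][150:330,130:370],(800,600),interpolation=cv2.INTER_CUBIC))
cv2.imwrite("pics/s1.png",cv2.resize(F["scene"]["image"][150:330,150:390],(800,600),interpolation=cv2.INTER_CUBIC))
```

```text
(no output)
```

View pics/t1.png

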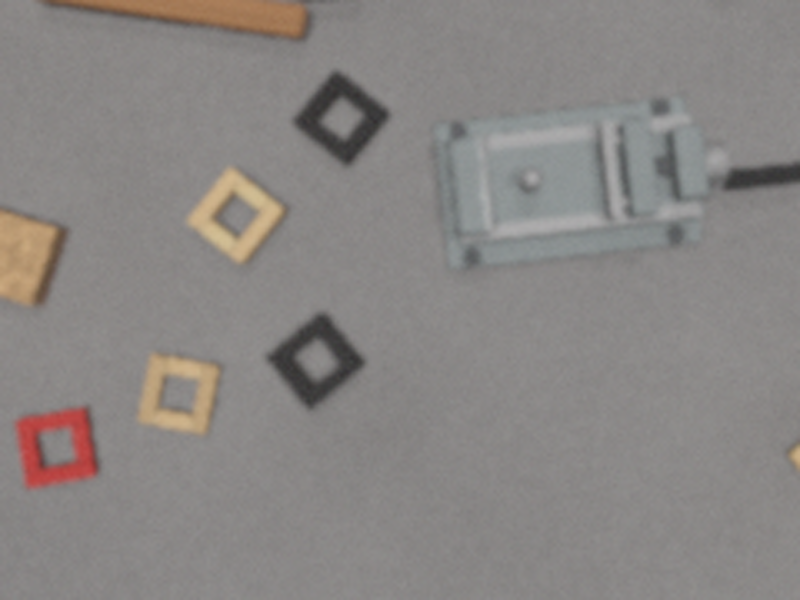

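View pics/s1.png

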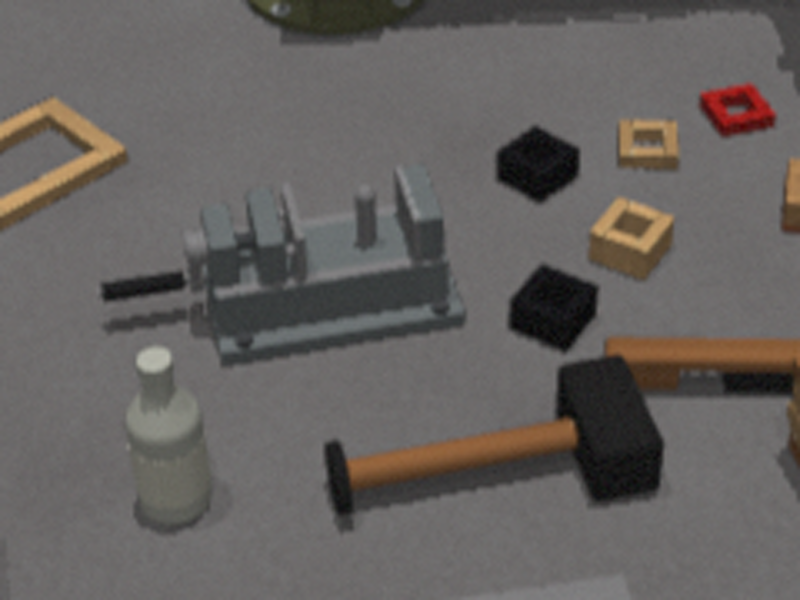

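Top view: wooden deep frame about (201,214), wooden slim about (184,268), black decoys at (232,185) and (226,258), red decoy at (147,285), post tip (288,204), grip to the right (360,203). The scene view confirms this: post tip (260,207), grip from (181,237) to (205,234).

```bash
cat > m.py <<'E'
from h import *
import pickle
F=pickle.load(open("F0.pkl","rb"));s,t=F["scene"],F["top"]
p=lambda *a:print(*[x.round(4) if hasattr(x,'round') else x for x in a])
p("post top",tri((t,288.4,204),(s,259.8,207)), at_z(t,288.4,204,.125),at_z(s,259.8,207,.125))
p("grip mid",tri((t,360,203),(s,193,236)))
# dark mask of grip in top
g=cv2.cvtColor(t["image"],cv2.COLOR_BGR2GRAY)
ys,xs=np.nonzero(g[190:215,340:380]<60); pts=np.c_[xs+340,ys+190].astype(np.float32)
print("grip rect top",cv2.minAreaRect(pts),pts.min(0),pts.max(0))
g=cv2.cvtColor(s["image"],cv2.COLOR_BGR2GRAY)
# foot corners (top), z~?; crop coords
for c in [(436,122),(680,98),(706,240),(452,268)]:
    p("foot",at_z(t,130+c[0]*.3,150+c[1]*.3,0.015))
hsv=lambda f:cv2.cvtColor(f["image"],cv2.COLOR_BGR2HSV)
for n,c,zt in(("deep",(201,215),.036),("slim",(184,268),.018)):
    m=cv2.inRange(hsv(t),(8,60,90),(30,255,255)); x,y=c
    k,l,st,ce=cv2.connectedComponentsWithStats(m)
    i=np.argmin(np.where(st[:,4]>60,np.hypot(*(ce-np.array(c)).T),1e9)); q=np.argwhere(l==i)[:,::-1].astype(np.float32)
    rc=cv2.minAreaRect(q); p(n,rc,at_z(t,*rc[0],zt), R.from_matrix(np.eye(3)).as_quat()[3])
    b=cv2.boxPoints(rc); w=np.array([at_z(t,*v,zt) for v in b]); d=w[1]-w[0]; p(w[:,:2],np.degrees(np.arctan2(d[1],d[0])))
E
python3 m.py
```

```text
post top [ 0.5484 -0.0138  0.1223] [ 0.5481 -0.0139  0.125 ] [ 0.5518 -0.0138  0.125 ]
grip mid [ 0.5564 -0.2228  0.0396]
grip rect top ((359.5098876953125, 202.5989990234375), (2.686600685119629, 21.194292068481445), 84.2894058227539) [349. 201.] [370. 204.]
foot [0.6085 0.0625 0.015 ]
foot [ 0.6286 -0.1539  0.015 ]
foot [ 0.5025 -0.1749  0.015 ]
foot [0.4795 0.0491 0.015 ]
deep ((200.69512939453125, 214.256103515625), (21.708152770996094, 21.39580535888672), 38.65980911254883) [0.5269 0.2356 0.036 ] 1.0
[[0.5227 0.2792]
 [0.5707 0.2409]
 [0.5312 0.192 ]
 [0.4833 0.2304]] -38.502
slim ((183.36537170410156, 267.6730651855469), (20.984426498413086, 21.1805419921875), 11.309932708740234) [0.3732 0.2879 0.018 ] 1.0
[[0.3496 0.3235]
 [0.4093 0.3119]
 [0.397  0.2523]
 [0.3372 0.264 ]] -10.9673
```

>>> drive_tool(offset=[[0.245, -0.264, 0], [0.245, -0.264, 0], [0.245, -0.264, 0], [0.245, -0.264, 0], [0.245, -0.264, 0], [0.245, -0.264, 0], [0.245, -0.264, 0], [0.245, -0.264, 0], [0.245, -0.264, 0], [0.245, -0.264, 0], [0, 0, 0], [0, 0, 0]], turn=[[0, 0, -0.0087], [0, 0, -0.0087], [0, 0, -0.0087], [0, 0, -0.0087], [0, 0, -0.0087], [0, 0, -0.0087], [0, 0, -0.0087], [0, 0, -0.0087], [0, 0, -0.0087], [0, 0, -0.0087], [0, 0, 0], [0, 0, 0]], hand=[85, 85, 85, 85, 85, 85, 85, 85, 85, 85, 85, 85])

```text
time: 2.25
position: [0.528, 0.235, 0.256]
orientation: [0.0, 0.944, -0.331, -0.0]
ft_force: [-0.3, -0.4, -0.7]
gripper_width: 0.0851
grasp_force: 0.0
```

```bash
cat > w.py <<'E'
from h import *
import pickle,sys
# w.py tag : grab wrist, segment wood, print frame fits at top heights
def fits(f,guess,verbose=1):
    h=cv2.cvtColor(f["image"],cv2.COLOR_BGR2HSV); m=cv2.inRange(h,(8,60,90),(30,255,255))
    k,l,st,ce=cv2.connectedComponentsWithStats(m); out=[]
    for i in range(1,k):
        if st[i,4]>150: out.append((i,st[i].tolist(),ce[i].round(1).tolist()))
    return m,l,out
if __name__=="__main__":
    f=grab("wrist"); pickle.dump(f,open(f"w_{sys.argv[1]}.pkl","wb")); cv2.imwrite(f"pics/w_{sys.argv[1]}.png",f["image"])
    print(fits(f,None)[2]); s=read_state(); print(s["position"],s["orientation"],s["q"].round(2))
    for n,P in(("deep",(.527,.2356,.036)),("slim",(.373,.288,.018)),("post",(.548,-.014,.125))): print(n,proj(f,P))
E
python3 w.py 1
```

```text
[(1, [0, 0, 19, 37, 372], [6.7, 14.8]), (2, [0, 0, 211, 142, 8494], [90.5, 59.3]), (5, [243, 148, 66, 67, 3519], [275.4, 181.0]), (6, [161, 269, 38, 79, 902], [178.3, 321.0]), (7, [290, 275, 71, 69, 2437], [324.1, 310.4]), (8, [76, 280, 69, 52, 930], [100.0, 308.9])]
[0.52751933 0.23579258 0.25615751] [ 4.54877353e-05  9.43806132e-01 -3.30499578e-01 -1.10016552e-04] [ 0.77 -0.02  0.03 -0.   -1.61  0.13]
deep [[277.59384909 182.98784617]]
slim [[326.73909704 312.30848537]]
post [[589.79929712 -73.42617432]]
```

View pics/w_1.png

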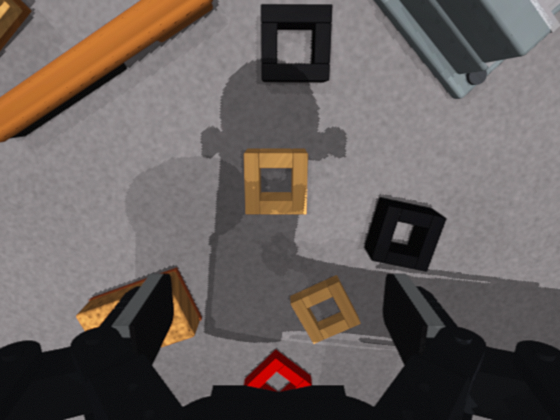

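The wrist view shows the deep wooden frame squarely at (275,181) and the slim one at (324,310). Black decoys are at (296,43) and (405,233), the red one at (278,370).

```bash
cat > fit.py <<'E'
from h import *
from w import fits
import pickle,sys
from scipy.optimize import minimize
def sil(f,px,thick,guess,z0=0.,S=4):
    m,l,out=fits(f,None); g=proj(f,[*guess[:2],z0+thick])[0]
    i=min(out,key=lambda o:np.hypot(*(np.array(o[2])-g)))[0]
    c,_=cv2.findContours((l==i).astype(np.uint8),cv2.RETR_EXTERNAL,cv2.CHAIN_APPROX_NONE)
    M=np.zeros(l.shape,np.uint8); cv2.drawContours(M,c,-1,1,-1)
    M=cv2.resize(M,None,fx=S,fy=S,interpolation=cv2.INTER_LINEAR)
    def cost(p):
        a=np.radians(p[2]); A=np.array([[np.cos(a),-np.sin(a)],[np.sin(a),np.cos(a)]])
        q=np.array([[1,1],[1,-1],[-1,-1],[-1,1]])*.03@A.T+p[:2]/1000
        P=np.vstack([np.c_[q,np.full(4,z)] for z in(z0,z0+thick)])
        h=cv2.convexHull((((proj(f,P)+.5)*S-.5)*16).round().astype(np.int32)); Q=np.zeros_like(M); cv2.fillConvexPoly(Q,h,1,shift=4)
        return 1-(M&Q).sum()/(M|Q).sum()
    x0=np.array([guess[0]*1000,guess[1]*1000,guess[2]])
    rs=minimize(cost,x0,method="Nelder-Mead",options=dict(initial_simplex=x0+np.array([[0,0,0],[4,0,0],[0,4,0],[0,0,5]])))
    return rs.x.round(1),round(rs.fun,3)
if __name__=="__main__":
    F=pickle.load(open("F0.pkl","rb")); w=pickle.load(open("w_1.pkl","rb"))
    for n,t,g in(("deep",.036,(.527,.2356,51.5)),("slim",.018,(.373,.288,79))):
        for k,f in(("w",w),("top",F["top"]),("scene",F["scene"])): print(n,k,sil(f,None,t,g))
E
python3 fit.py
```

```text
deep w (array([527.3, 237.9,  51.5]), np.float64(0.017))
deep top (array([527.8, 238.2,  51.2]), np.float64(0.064))
deep scene (array([521.6, 238.6,  52.8]), np.float64(0.134))
slim w (array([372.1, 290.5,  78.6]), np.float64(0.045))
slim top (array([373. , 289.4,  78.8]), np.float64(0.068))
slim scene (array([368.9, 290.7,  81.6]), np.float64(0.138))
```

>>> drive_tool(offset=[[0, 0.018, -0.35], [0, 0, -0.35], [0, 0, -0.35], [0, 0, -0.35], [0, 0, -0.35], [0, 0, -0.133], [0, 0, 0], [0, 0, 0], [0, 0, 0], [0, 0, 0], [0, 0, 0], [0, 0, 0]], turn=[[0, 0, 0], [0, 0, 0], [0, 0, 0], [0, 0, 0], [0, 0, 0], [0, 0, 0], [0, 0, 0], [0, 0, 0], [0, 0, 0], [0, 0, 0], [0, 0, 0], [0, 0, 0]], hand=[85, 85, 85, 85, 85, 85, 85, 45, 45, 45, 45, 45])

```text
time: 3.5
position: [0.5286, 0.2393, 0.033]
orientation: [-0.002, 0.944, -0.33, 0.001]
ft_force: [-2.1, 1.5, 6.7]
gripper_width: 0.059
grasp_force: 67.3
```

>>> drive_tool(offset=[[0, 0, 0.354], [0, 0, 0.354], [0, 0, 0.354], [0, 0, 0.354], [0, -0.193, 0], [0, -0.193, 0], [0, -0.193, 0], [0, -0.193, 0], [0, -0.193, 0], [0, -0.193, 0], [0, 0, 0], [0, 0, 0]], turn=[[0, 0, 0], [0, 0, 0], [0, 0, 0], [0, 0, 0], [0, 0, -0.0425], [0, 0, -0.0425], [0, 0, -0.0425], [0, 0, -0.0425], [0, 0, -0.0425], [0, 0, -0.0425], [0, 0, 0], [0, 0, 0]], hand=[45, 45, 45, 45, 45, 45, 45, 45, 45, 45, 45, 45])

```text
time: 4.7
position: [0.5275, 0.0989, 0.2007]
orientation: [-0.0, 0.741, -0.672, -0.0]
ft_force: [-0.4, 0.8, -0.4]
gripper_width: 0.0588
grasp_force: 66.5
```

```bash
python3 w.py 2
```

```text
[(1, [190, 207, 177, 175, 26270], [278.1, 293.9]), (3, [48, 263, 43, 81, 2366], [67.7, 298.7]), (8, [416, 394, 21, 22, 310], [424.4, 403.7])]
[0.5275225  0.09935328 0.20052776] [-3.52985468e-04  7.40881996e-01 -6.71635124e-01 -6.92890495e-05] [ 0.56 -0.13 -0.18 -0.   -1.52 -0.46]
deep [[264.08370575 339.88697855]]
slim [[410.66405632 384.7617521 ]]
post [[258.3812323   14.09493988]]
```

View pics/w_2.png

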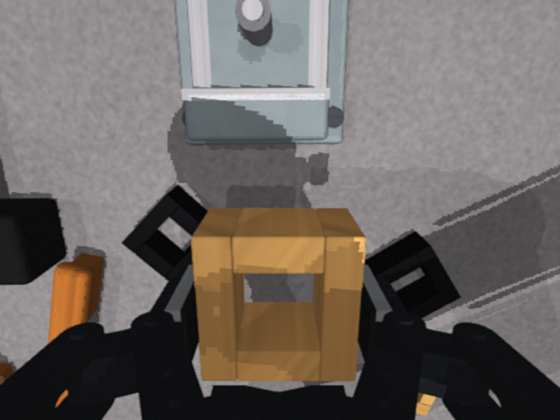

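The held deep frame fills the middle, the post tip shows at (252,11), the fixed jaw's top at rows 97–140 across columns 185–329. Refine the post and yaw.

Run:
```python
from h import *
import pickle
w=pickle.load(open("w_2.pkl","rb"));F=pickle.load(open("F0.pkl","rb"));t=F["top"];s=F["scene"]
print("post",tri((w,252,11),(t,288.4,204)),at_z(w,252,11,.125),tri((w,252,11),(t,288.4,204),(s,259.8,207)))
def lines(f,x0,x1,y0,y1,z,ml):
    g=cv2.cvtColor(f["image"],cv2.COLOR_BGR2GRAY)[y0:y1,x0:x1]
    L=cv2.createLineSegmentDetector().detect(g)[0][:,0]
    for l in L:
        if np.hypot(l[2]-l[0],l[3]-l[1])<ml: continue
        a=at_z(f,l[0]+x0,l[1]+y0,z);b=at_z(f,l[2]+x0,l[3]+y0,z);d=b-a
        print((l+[x0,y0,x0,y0]).round(1),a[:2].round(4),b[:2].round(4),"ang",round((np.degrees(np.arctan2(d[1],d[0]))+45)%90-45,2))
print("wrist z=.113");lines(w,160,370,0,160,.113,50)
print("top z .065");lines(t,255,345,170,240,.065,20)
```

```text
post [ 0.54904665 -0.01356713  0.13249294] [ 0.55115923 -0.01503143  0.125     ] [ 0.54983791 -0.01428772  0.12372661]
wrist z=.113
[194.4  98.9 281.9  99.9] [0.5801 0.0283] [0.5327 0.0242] ang 4.95
[313.1  87.5 183.1  88.4] [0.5165 0.0162] [0.5864 0.0235] ang 5.97
[189.4 137.5 321.9 136.3] [0.5823 0.0493] [0.5084 0.0415] ang 6.06
[325.4  85.7 328.1   0.6] [0.51   0.0146] [ 0.5142 -0.0259] ang 5.9
[187.4   0.6 193.1  83.2] [ 0.5851 -0.019 ] [0.5811 0.0203] ang 5.89
[341.6 106.9 346.3   0.6] [0.4997 0.0246] [ 0.505  -0.0268] ang 5.92
[210.7  80.7 206.2   0.6] [0.5717 0.0181] [ 0.5756 -0.0199] ang 5.88
[309.1   0.6 307.6  81.9] [ 0.5238 -0.025 ] [0.5198 0.0136] ang 5.84
[175.8   0.6 182.4  85.7] [ 0.5909 -0.0184] [0.5868 0.0221] ang 5.87
[289.4  93.4 188.1  94.2] [0.5289 0.0205] [0.5836 0.0262] ang 5.97
top z .065
[317.1 215.8 314.1 194.2] [ 0.5188 -0.0973] [ 0.5801 -0.0896] ang 7.16
[309.9 186.8 313.2 215.6] [ 0.6013 -0.0778] [ 0.5193 -0.0863] ang 5.93
[317.1 188.1 319.9 213.2] [ 0.5975 -0.0983] [ 0.526  -0.1055] ang 5.74
[278.  220.7 310.5 217.1] [0.5056 0.0135] [ 0.5151 -0.0786] ang 5.87
[265.6 194.4 267.9 216.9] [0.5805 0.0482] [0.5166 0.0419] ang 5.58
[305.7 213.5 280.5 216.1] [ 0.5254 -0.065 ] [0.5187 0.0062] ang 5.42
[304.4 187.  278.1 190. ] [ 0.6009 -0.0622] [0.5927 0.0126] ang 6.26
[278.1 194.3 305.5 191.1] [0.5805 0.0126] [ 0.5892 -0.0653] ang 6.36
[276.9 228.3 308.2 224.8] [0.4841 0.0167] [ 0.4935 -0.0717] ang 6.07
```

>>> drive_tool(offset=[[0.062, -0.316, 0], [0.062, -0.316, 0], [0.061, -0.316, 0], [0, 0, 0], [0, 0, -0.169], [0, 0, -0.169], [0, 0, -0.169], [0, 0, -0.169], [0, 0, -0.1], [0, 0, -0.06], [0, 0, 0], [0, 0, 0]], turn=[[0, 0, 0.0017], [0, 0, 0], [0, 0, 0], [0, 0, 0], [0, 0, 0], [0, 0, 0], [0, 0, 0], [0, 0, 0], [0, 0, 0], [0, 0, 0], [0, 0, 0], [0, 0, 0]], hand=[45, 45, 45, 45, 45, 45, 45, 45, 45, 45, 45, 45])

```text
time: 5.95
position: [0.5502, -0.0144, 0.1009]
orientation: [-0.0, 0.742, -0.67, 0.0]
ft_force: [0.1, -0.6, 0.6]
gripper_width: 0.0591
grasp_force: 66.5
```

Run:
```python
from h import *
s=read_state();print(s["position"],s["ft_force"],s["orientation"])
f=grab("scene");cv2.imwrite("pics/s2.png",cv2.resize(f["image"][150:300,160:360],(800,600),interpolation=cv2.INTER_CUBIC))
```

```text
[ 0.55021082 -0.01444198  0.10086553] [ 0.06011737 -0.571565    0.59164036] [-3.77411108e-04  7.42389726e-01 -6.69968026e-01  4.43065281e-04]
```

View pics/s2.png

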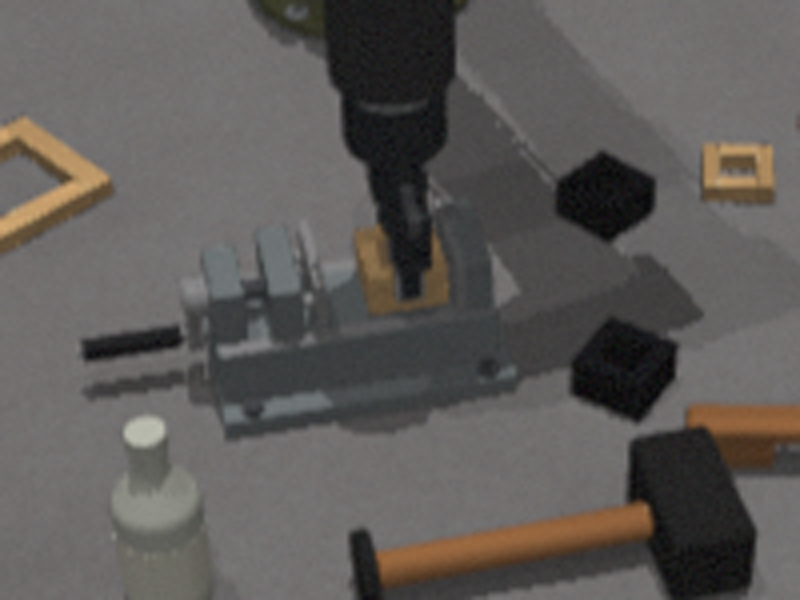

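>>> drive_tool(offset=[[0, 0, -0.01], [0, 0, -0.01], [0, 0, 0], [0, 0, 0], [0, 0, 0], [0, 0, 0], [0, 0, 0], [0, 0, 0.3], [0, 0, 0.35], [0, 0, 0.35], [0, 0, 0.35], [0, 0, 0]], turn=[[0, 0, 0], [0, 0, 0], [0, 0, 0], [0, 0, 0], [0, 0, 0], [0, 0, 0], [0, 0, 0], [0, 0, 0], [0, 0, 0], [0, 0, 0], [0, 0, 0], [0, 0, 0]], hand=[45, 45, 45, 85, 85, 85, 85, 85, 85, 85, 85, 85])

```text
time: 7.2
position: [0.5516, -0.0151, 0.2671]
orientation: [-0.004, 0.742, -0.67, 0.004]
ft_force: [0.8, 0.1, 0.4]
gripper_width: 0.0848
grasp_force: 0.0
```

Run:
```python
from h import *
import pickle
from fit import sil
s=read_state();print(s["position"],s["ft_force"],s["gripper_width"])
f=grab("wrist");pickle.dump(f,open("w_3.pkl","wb"));cv2.imwrite("pics/w_3.png",f["image"])
print(sil(f,None,.036,(.5497,-.0144,5.9),.065))
```

```text
[ 0.55161239 -0.01508902  0.26707095] [0.77663839 0.10271028 0.35988479] 0.08480437446337293
(array([549.7, -15. ,   6. ]), np.float64(0.01))
```

View pics/w_3.png

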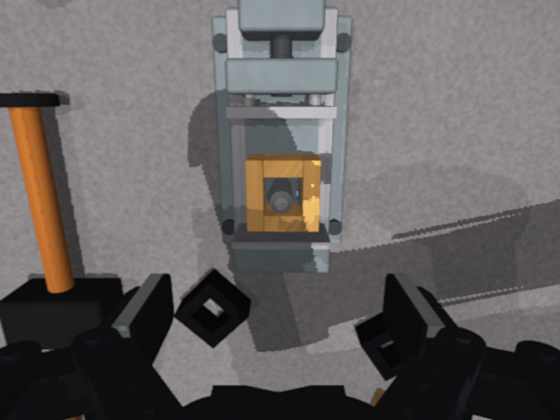

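Wrist view: deep frame sits over the post flat between the jaws at (283,193), yaw 6°. Next is the slim frame.

>>> drive_tool(offset=[[-0.165, 0.282, 0], [-0.165, 0.282, 0], [-0.165, 0.282, 0], [-0.165, 0.282, 0], [-0.165, 0.282, 0], [-0.165, 0.282, 0], [-0.165, 0.282, 0], [-0.165, 0.282, 0], [-0.165, 0.282, 0], [0, 0, 0], [0, 0, 0]], turn=[[0, 0, 0.0449], [0, 0, 0.0449], [0, 0, 0.0449], [0, 0, 0.0449], [0, 0, 0.0449], [0, 0, 0.0449], [0, 0, 0.0449], [0, 0, 0.0449], [0, 0, 0.0449], [0, 0, 0], [0, 0, 0]], hand=[85, 85, 85, 85, 85, 85, 85, 85, 85, 85, 85])

```text
time: 8.35
position: [0.3709, 0.2903, 0.2584]
orientation: [0.001, 0.995, -0.099, -0.0]
ft_force: [-0.6, -0.6, 0.1]
gripper_width: 0.0852
grasp_force: 0.0
```

Run:
```python
from h import *
import pickle
from fit import sil
s=read_state();print(s["position"],s["ft_force"],s["gripper_width"]);q=s["orientation"];print(2*np.degrees(np.arctan2(q[2],q[1]))+90,q)
f=grab("wrist");print(sil(f,None,.018,(.3724,.290,78.7),0))
```

```text
[0.37088017 0.29029167 0.2584114 ] [-0.55124868 -0.59692171  0.12662638] 0.08523472028797907
78.6487259732606 [ 8.28013101e-04  9.95097290e-01 -9.88965870e-02 -4.02784137e-04]
(array([373.2, 289.5,  78.6]), np.float64(0.015))
```

>>> drive_tool(offset=[[0.015, -0.002, -0.35], [0, 0, -0.35], [0, 0, -0.35], [0, 0, -0.35], [0, 0, -0.35], [0, 0, -0.12], [0, 0, -0.06], [0, 0, 0], [0, 0, 0]], turn=[[0, 0, 0], [0, 0, 0], [0, 0, 0], [0, 0, 0], [0, 0, 0], [0, 0, 0], [0, 0, 0], [0, 0, 0], [0, 0, 0]], hand=[85, 85, 85, 85, 85, 85, 85, 85, 85])

```text
time: 9.3
position: [0.3741, 0.2899, 0.0292]
orientation: [-0.001, 0.995, -0.1, 0.001]
ft_force: [0.3, 0.5, -0.1]
gripper_width: 0.0851
grasp_force: 0.0
```

>>> drive_tool(offset=[[0, 0, 0], [0, 0, 0], [0, 0, 0], [0, 0, 0], [0, 0, 0], [0, 0, 0]], turn=[[0, 0, 0], [0, 0, 0], [0, 0, 0], [0, 0, 0], [0, 0, 0], [0, 0, 0]], hand=[45, 45, 45, 45, 45, 45])

```text
time: 9.9
position: [0.374, 0.2905, 0.0296]
orientation: [-0.001, 0.995, -0.099, 0.001]
ft_force: [-1.5, -0.6, 5.9]
gripper_width: 0.0584
grasp_force: 65.3
```

>>> drive_tool(offset=[[0, 0, 0.355], [0, 0, 0.355], [0, 0, 0.355], [0, 0, 0.355], [0, 0, 0]], turn=[[0, 0, 0], [0, 0, 0], [0, 0, 0], [0, 0, 0], [0, 0, 0]], hand=[45, 45, 45, 45, 45])

```text
time: 10.4
position: [0.3751, 0.2912, 0.2055]
orientation: [-0.004, 0.995, -0.099, 0.003]
ft_force: [-0.3, -0.1, -0.2]
gripper_width: 0.058
grasp_force: 64.7
```

>>> drive_tool(offset=[[0.163, -0.284, 0], [0.163, -0.284, 0], [0.163, -0.284, 0], [0.163, -0.284, 0], [0.163, -0.284, 0], [0.163, -0.284, 0], [0.163, -0.284, 0], [0.163, -0.284, 0], [0.163, -0.284, 0], [0, 0, 0], [0, 0, 0], [0, 0, 0]], turn=[[0, 0, -0.0449], [0, 0, -0.0449], [0, 0, -0.0449], [0, 0, -0.0449], [0, 0, -0.0449], [0, 0, -0.0449], [0, 0, -0.0449], [0, 0, -0.0449], [0, 0, -0.0449], [0, 0, 0], [0, 0, 0], [0, 0, 0]], hand=[45, 45, 45, 45, 45, 45, 45, 45, 45, 45, 45, 45])

```text
time: 11.6
position: [0.5491, -0.0165, 0.1982]
orientation: [0.0, 0.743, -0.67, -0.0]
ft_force: [0.7, 0.7, -0.4]
gripper_width: 0.0583
grasp_force: 64.6
```

Run:
```python
from h import *
from fit import sil
s=read_state();print(s["position"],s["ft_force"],s["gripper_width"]);q=s["orientation"];print(2*np.degrees(np.arctan2(q[2],q[1]))+90,q)
f=grab("wrist");cv2.imwrite("pics/w_4.png",f["image"]);p=s["position"];print(sil(f,None,.018,(p[0],p[1],6),p[2]-.0296))
```

```text
[ 0.54909993 -0.01650597  0.19815169] [ 0.67900783  0.74365722 -0.38331332] 0.05829036234025775
5.920902516414159 [ 8.97511507e-06  7.42682766e-01 -6.69643397e-01 -1.70324929e-04]
(array([548.8, -16.5,   6.2]), np.float64(0.197))
```

>>> drive_tool(offset=[[0.005, 0.008, -0.1], [0, 0, -0.15], [0, 0, -0.15], [0, 0, -0.1], [0, 0, -0.05], [0, 0, 0], [0, 0, 0]], turn=[[0, 0, 0], [0, 0, 0], [0, 0, 0], [0, 0, 0], [0, 0, 0], [0, 0, 0], [0, 0, 0]], hand=[45, 45, 45, 45, 45, 45, 45])

```text
time: 12.35
position: [0.5502, -0.0159, 0.1329]
orientation: [-0.0, 0.742, -0.67, 0.0]
ft_force: [-0.5, -0.0, -0.2]
gripper_width: 0.0587
grasp_force: 64.7
```

Not in contact yet: lower about 2 mm, open, rise and look.

>>> drive_tool(offset=[[0, 0, -0.01], [0, 0, -0.008], [0, 0, 0], [0, 0, 0], [0, 0, 0], [0, 0, 0], [0, 0, 0], [0, 0, 0.25], [0, 0, 0.35], [0, 0, 0.35], [0, 0, 0.1], [0, 0, 0]], turn=[[0, 0, 0], [0, 0, 0], [0, 0, 0], [0, 0, 0], [0, 0, 0], [0, 0, 0], [0, 0, 0], [0, 0, 0], [0, 0, 0], [0, 0, 0], [0, 0, 0], [0, 0, 0]], hand=[45, 45, 45, 85, 85, 85, 85, 85, 85, 85, 85, 85])

```text
time: 13.55
position: [0.5508, -0.0161, 0.259]
orientation: [-0.002, 0.742, -0.67, 0.001]
ft_force: [0.4, -0.9, 0.8]
gripper_width: 0.0851
grasp_force: 0.0
```

Run:
```python
from h import *
import pickle
from fit import sil
s=read_state();print(s["position"],s["ft_force"],s["gripper_width"])
f=grab("wrist");pickle.dump(f,open("w_5.pkl","wb"));cv2.imwrite("pics/w_5.png",f["image"])
print(sil(f,None,.054,(.5497,-.0150,5.9),.065))
V=lambda x,y,z:np.array([.5497+.9947*x-.1028*y,-.0146+.1028*x+.9947*y,z])
for n in("scene","top","wrist"):
    g=grab(n)
    print(n,[(np.round(b["box"],1).tolist(),round(b["conf"],2)) for b in viewer.search_frame(n,"crank_grip")][:2])
    for a in(3.1,3.3,3.5,3.7): print(a,proj(g,V(.05*np.sin(a),-.210,.087+.05*np.cos(a))).round(1))
    pickle.dump(g,open(f"g_{n}.pkl","wb"))
```

```text
[ 0.55078056 -0.01608866  0.25898532] [ 0.39578513 -0.87731318  0.81329977] 0.08506342048897916
(array([549.7, -15.5,   5.9]), np.float64(0.024))
scene []
3.1 [[192.3 240.3]]
3.3 [[191.9 238. ]]
3.5 [[191.5 235.3]]
3.7 [[191.1 232.3]]
top [([359.1, 203.8, 24.9, 10.7], 0.62)]
3.1 [[359.2 197.2]]
3.3 [[359.7 200.6]]
3.5 [[360.2 203.8]]
3.7 [[360.9 206.8]]
wrist []
3.1 [[273.6 -79.2]]
3.3 [[286.4 -79.5]]
3.5 [[299.  -81.1]]
3.7 [[311.1 -83.9]]
```

View pics/w_5.png

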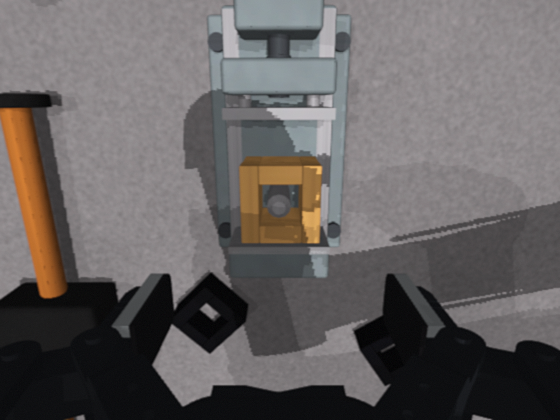

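Both frames are stacked squarely on the post at (280,200). Now view the crank.

>>> drive_tool(offset=[[0.014, -0.4, 0], [0.014, -0.4, 0], [0.014, -0.4, 0], [0, 0, 0], [0, 0, 0]], turn=[[0, 0, 0], [0, 0, 0], [0, 0, 0], [0, 0, 0], [0, 0, 0]], hand=[50, 50, 50, 50, 50])

```text
time: 14.4
position: [0.5547, -0.1612, 0.2553]
orientation: [0.0, 0.741, -0.671, -0.001]
ft_force: [0.9, 0.7, 0.9]
gripper_width: 0.0501
grasp_force: 0.0
```

Run:
```python
from h import *
import pickle
s=read_state();print(s["position"],s["orientation"])
f=grab("wrist");pickle.dump(f,open("w_6.pkl","wb"));cv2.imwrite("pics/w_6.png",f["image"])
print([(np.round(b["box"],1).tolist(),round(b["conf"],2)) for b in viewer.search_frame("wrist","crank_grip")][:2])
V=lambda x,y,z:np.array([.5497+.9947*x-.1028*y,-.0146+.1028*x+.9947*y,z])
for a in(3.1,3.3,3.5,3.7): print(a,proj(f,[V(.05*np.sin(a),y,.087+.05*np.cos(a)) for y in(-.21,-.243,-.168)]).round(1).tolist())
```

```text
[ 0.55466253 -0.16120423  0.25527226] [ 4.77242090e-04  7.41375638e-01 -6.71089876e-01 -5.60549592e-04]
[([280.6, 113.2, 19.3, 89.2], 0.97)]
3.1 [[263.6, 113.0], [263.1, 73.8], [264.3, 159.6]]
3.3 [[274.7, 113.0], [274.5, 73.7], [275.0, 159.7]]
3.5 [[285.5, 113.0], [285.6, 73.5], [285.4, 160.0]]
3.7 [[295.8, 113.2], [296.3, 73.1], [295.3, 160.8]]
```

View pics/w_6.png

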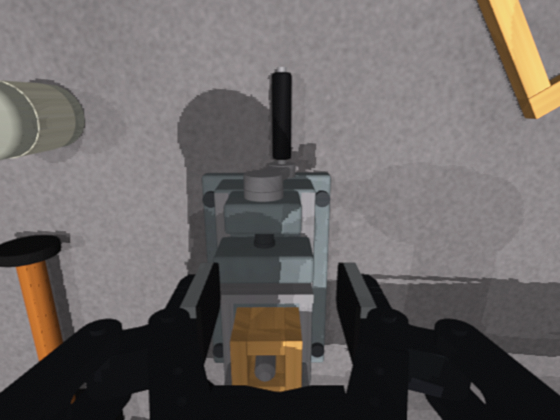

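Grip seen at column 281, rows 72–158, matching crank angle ≈ 3.42 (the row prediction fits exactly), so its axis is at z ≈ 0.039.

>>> drive_tool(offset=[[0.016, -0.298, 0], [0.016, -0.298, 0], [0, 0, -0.33], [0, 0, -0.33], [0, 0, -0.33], [0, 0, -0.33], [0, 0, -0.33], [0, 0, -0.1], [0, 0, 0], [0, 0, 0]], turn=[[0, 0, 0], [0, 0, 0], [0, 0, 0], [0, 0, 0], [0, 0, 0], [0, 0, 0], [0, 0, 0], [0, 0, 0], [0, 0, 0], [0, 0, 0]], hand=[50, 50, 50, 50, 50, 50, 50, 50, 50, 50])

```text
time: 15.5
position: [0.5602, -0.2315, 0.0486]
orientation: [-0.0, 0.743, -0.67, 0.001]
ft_force: [-0.0, -0.3, 1.9]
gripper_width: 0.0495
grasp_force: 0.0
```

>>> drive_tool(offset=[[0, 0, 0], [0, 0, 0], [0, 0, 0], [0, 0, 0], [0, 0, 0], [0, 0, 0], [0, 0, 0]], turn=[[0, 0, 0], [0, 0, 0], [0, 0, 0], [0, 0, 0], [0, 0, 0], [0, 0, 0], [0, 0, 0]], hand=[5, 5, 5, 5, 5, 5, 5])

```text
time: 16.2
position: [0.5597, -0.2318, 0.0479]
orientation: [-0.001, 0.742, -0.67, 0.001]
ft_force: [-1.1, 1.7, 5.8]
gripper_width: 0.0157
grasp_force: 58.5
```

```bash
cat > c.py <<'E'
import sys,json,numpy as np
from h import read_state
a0,st,n=float(sys.argv[1]),np.radians(float(sys.argv[2])),int(sys.argv[3])
a=a0+st*np.arange(n+1); x=np.diff(.05*np.sin(a))/.12; z=np.diff(.05*np.cos(a))/.12
print(json.dumps(np.c_[.9947*x,.1028*x,z].round(3).tolist()),"end",a[-1].round(3))
s=read_state(); p=s["position"]; print("pos",p.round(4),"F",s["ft_force"].round(1))
d=p-np.array([.5497,-.0146,.093]); X=.9947*d[0]+.1028*d[1]; Y=-.1028*d[0]+.9947*d[1]
print("vise x,y,z rel",X,Y,d[2],"angle",np.arctan2(X,d[2])%(2*np.pi),"radius",np.hypot(X,d[2]))
E
python3 c.py 3.42 20 12
```

```text
[[-0.129, -0.013, 0.063], [-0.1, -0.01, 0.104], [-0.059, -0.006, 0.132], [-0.01, -0.001, 0.144], [0.04, 0.004, 0.139], [0.085, 0.009, 0.117], [0.119, 0.012, 0.081], [0.14, 0.014, 0.035], [0.143, 0.015, -0.015], [0.129, 0.013, -0.063], [0.1, 0.01, -0.104], [0.059, 0.006, -0.132]] end 7.609
pos [ 0.5597 -0.2318  0.0479] F [-1.1  1.7  5.8]
vise x,y,z rel -0.012399502058928268 -0.21706573944649538 -0.04508530323241531 angle 3.4099803856099378 radius 0.04675930088087508
```

>>> drive_tool(offset=[[-0.129, -0.013, 0.063], [-0.1, -0.01, 0.104], [-0.059, -0.006, 0.132], [-0.01, -0.001, 0.144], [0.04, 0.004, 0.139], [0.085, 0.009, 0.117]], turn=[[0, 0, 0], [0, 0, 0], [0, 0, 0], [0, 0, 0], [0, 0, 0], [0, 0, 0]], hand=[5, 5, 5, 5, 5, 5])

```text
time: 16.8
position: [0.5363, -0.2342, 0.1295]
orientation: [0.001, 0.742, -0.671, -0.002]
ft_force: [-1.4, -3.9, -5.6]
gripper_width: 0.0165
grasp_force: 59.2
```

```bash
python3 c.py 5.514 20 12
```

```text
[[0.119, 0.012, 0.081], [0.14, 0.014, 0.035], [0.143, 0.015, -0.015], [0.129, 0.013, -0.063], [0.1, 0.01, -0.104], [0.059, 0.006, -0.132], [0.01, 0.001, -0.144], [-0.04, -0.004, -0.139], [-0.084, -0.009, -0.117], [-0.119, -0.012, -0.081], [-0.14, -0.014, -0.035], [-0.143, -0.015, 0.015]] end 9.703
pos [ 0.5363 -0.2342  0.1295] F [-1.4 -3.9 -5.6]
vise x,y,z rel -0.03588176500276181 -0.21703805429089268 0.036459123825759776 angle 5.505768059886448 radius 0.05115436217817114
```

Tracks well with small forces; I'll continue.

>>> drive_tool(offset=[[0.119, 0.012, 0.081], [0.14, 0.014, 0.035], [0.143, 0.015, -0.015], [0.129, 0.013, -0.063], [0.1, 0.01, -0.104], [0.059, 0.006, -0.132], [0.01, 0.001, -0.144], [-0.04, -0.004, -0.139], [-0.084, -0.009, -0.117], [-0.119, -0.012, -0.081], [-0.14, -0.014, -0.035], [-0.143, -0.015, 0.015]], turn=[[0, 0, 0], [0, 0, 0], [0, 0, 0], [0, 0, 0], [0, 0, 0], [0, 0, 0], [0, 0, 0], [0, 0, 0], [0, 0, 0], [0, 0, 0], [0, 0, 0], [0, 0, 0]], hand=[5, 5, 5, 5, 5, 5, 5, 5, 5, 5, 5, 5])

```text
time: 18.0
position: [0.5603, -0.2318, 0.0474]
orientation: [-0.002, 0.742, -0.67, 0.003]
ft_force: [8.2, 3.4, 11.9]
gripper_width: 0.0159
grasp_force: 61.5
```

```bash
python3 c.py 9.703 20 10
```

```text
[[-0.129, -0.013, 0.063], [-0.1, -0.01, 0.104], [-0.059, -0.006, 0.132], [-0.01, -0.001, 0.144], [0.04, 0.004, 0.139], [0.084, 0.009, 0.117], [0.119, 0.012, 0.081], [0.14, 0.014, 0.035], [0.143, 0.015, -0.015], [0.129, 0.013, -0.063]] end 13.194
pos [ 0.5603 -0.2318  0.0474] F [ 8.2  3.4 11.9]
vise x,y,z rel -0.011735273097757185 -0.21711729798353163 -0.04564915288353665 angle 3.393219327551367 radius 0.04713344665588807
```

>>> drive_tool(offset=[[-0.129, -0.013, 0.063], [-0.1, -0.01, 0.104], [-0.059, -0.006, 0.132], [-0.01, -0.001, 0.144], [0.04, 0.004, 0.139], [0.084, 0.009, 0.117], [0.119, 0.012, 0.081], [0.14, 0.014, 0.035], [0.143, 0.015, -0.015], [0.129, 0.013, -0.063]], turn=[[0, 0, 0], [0, 0, 0], [0, 0, 0], [0, 0, 0], [0, 0, 0], [0, 0, 0], [0, 0, 0], [0, 0, 0], [0, 0, 0], [0, 0, 0]], hand=[5, 5, 5, 5, 5, 5, 5, 5, 5, 5])

```text
time: 19.0
position: [0.6029, -0.2273, 0.1365]
orientation: [-0.001, 0.742, -0.67, 0.002]
ft_force: [-1.8, 0.8, 4.8]
gripper_width: 0.0159
grasp_force: 60.7
```

```bash
python3 c.py 13.194 10 7
```

```text
[[0.055, 0.006, -0.048], [0.046, 0.005, -0.056], [0.035, 0.004, -0.063], [0.024, 0.002, -0.069], [0.011, 0.001, -0.072], [-0.001, -0.0, -0.073], [-0.014, -0.001, -0.071]] end 14.416
pos [ 0.6029 -0.2273  0.1365] F [-1.8  0.8  4.8]
vise x,y,z rel 0.03102347083953751 -0.21702906534684965 0.04351798973057294 angle 0.6193236374259066 radius 0.05344409390308611
```

>>> drive_tool(offset=[[0.055, 0.006, -0.048], [0.046, 0.005, -0.056], [0.035, 0.004, -0.063], [0.024, 0.002, -0.069], [0.011, 0.001, -0.072], [-0.001, 0, -0.073], [-0.014, -0.001, -0.071], [0, 0, 0], [0, 0, 0]], turn=[[0, 0, 0], [0, 0, 0], [0, 0, 0], [0, 0, 0], [0, 0, 0], [0, 0, 0], [0, 0, 0], [0, 0, 0], [0, 0, 0]], hand=[5, 5, 5, 5, 5, 5, 5, 5, 5])

```text
time: 19.9
position: [0.6196, -0.2255, 0.0779]
orientation: [0.001, 0.742, -0.67, -0.001]
ft_force: [5.3, -3.1, -4.1]
gripper_width: 0.0157
grasp_force: 59.9
```

```bash
python3 c.py 14.416 5 1
```

```text
[[-0.011, -0.001, -0.034]] end 14.503
pos [ 0.6196 -0.2255  0.0779] F [ 5.3 -3.1 -4.1]
vise x,y,z rel 0.04783243130903593 -0.21699138698673912 -0.015116724013237326 angle 1.876898474538747 radius 0.05016429835875338
```

>>> drive_tool(offset=[[0, 0, 0], [0, 0, 0], [0, 0, 0], [0, 0, 0], [0, 0, 0.15], [0, 0, 0.35], [0, 0, 0.35], [0, 0, 0.35], [0, 0, 0.3], [0, 0.3, 0], [0, 0.3, 0], [0, 0, 0]], turn=[[0, 0, 0], [0, 0, 0], [0, 0, 0], [0, 0, 0], [0, 0, 0], [0, 0, 0], [0, 0, 0], [0, 0, 0], [0, 0, 0], [0, 0, 0], [0, 0, 0], [0, 0, 0]], hand=[45, 45, 45, 45, 45, 45, 45, 45, 45, 45, 45, 45])

```text
time: 21.1
position: [0.6206, -0.1498, 0.2607]
orientation: [-0.001, 0.743, -0.669, -0.0]
ft_force: [-0.5, 0.0, -0.4]
gripper_width: 0.0449
grasp_force: 0.0
```

Run:
```python
from h import *
from fit import sil
s=read_state();print(s["position"],s["ft_force"],s["gripper_width"])
f=grab("wrist");cv2.imwrite("pics/w_7.png",f["image"]);p=s["position"]
V=lambda x,y,z:np.array([.5497+.9947*x-.1028*y,-.0146+.1028*x+.9947*y,z])
for a in(14,14.2,14.4,14.6): print(a,proj(f,[V(.05*np.sin(a),y,.087+.05*np.cos(a)) for y in(-.21,-.243)]).round(1).tolist())
print([(np.round(b["box"],1).tolist(),round(b["conf"],2)) for b in viewer.search_frame("wrist","crank_grip")][:2])
print("clamped frame corners expected",proj(f,[V(x,y+5.5e-3,.119) for x in(-.03,.03) for y in(-.03,.03)]).round(0).tolist())
```

```text
[ 0.62061378 -0.14975644  0.26072159] [-0.53776375  0.04167931 -0.36096632] 0.04494471052313526
14 [[287.6, 108.8], [288.0, 62.0]]
14.2 [[286.8, 108.5], [287.2, 63.3]]
14.4 [[288.5, 108.2], [289.0, 64.5]]
14.6 [[292.4, 108.0], [293.0, 65.6]]
[([288.5, 108.0, 23.2, 97.8], 0.9)]
clamped frame corners expected [[380.0, 338.0], [375.0, 396.0], [309.0, 338.0], [307.0, 395.0]]
```

View pics/w_7.png

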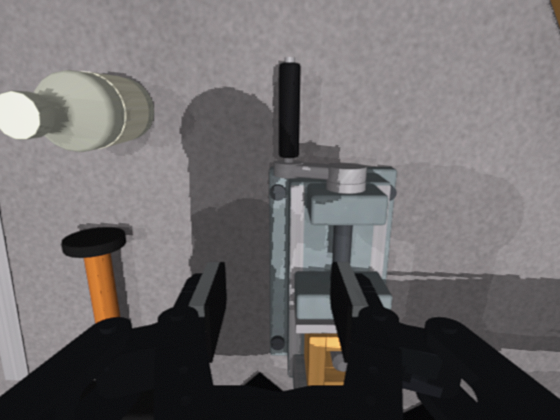

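The grip stays at (288,108), i.e. angle ≈ 14.4, and the jaw has closed on the frames. I'll move back over the frames for a last check.

>>> drive_tool(offset=[[-0.15, 0.3, 0], [-0.15, 0.3, 0], [-0.15, 0.3, 0], [-0.15, 0.3, 0], [0, 0, 0], [0, 0, 0]], turn=[[0, 0, 0], [0, 0, 0], [0, 0, 0], [0, 0, 0], [0, 0, 0], [0, 0, 0]], hand=[85, 85, 85, 85, 85, 85])

```text
time: 21.8
position: [0.5484, -0.0093, 0.2607]
orientation: [-0.0, 0.742, -0.67, 0.0]
ft_force: [-0.4, 0.3, -0.6]
gripper_width: 0.0848
grasp_force: 0.0
```

Run:
```python
from h import *
from fit import sil
f=grab("wrist")
V=lambda x,y,z:np.array([.5497+.9947*x-.1028*y,-.0146+.1028*x+.9947*y,z])
c=V(0,.0055,0);print("expected",c,sil(f,None,.054,(c[0],c[1],5.9),.065))
u,v=proj(f,V(0,0,.1))[0].astype(int);I=f["image"][max(0,v-110):v+110,max(0,u-140):u+140]
cv2.imwrite("pics/w_8.png",cv2.resize(I,None,fx=2.7,fy=2.7,interpolation=cv2.INTER_CUBIC))
```

```text
expected [ 0.5491346  -0.00912915  0.        ] (array([549.3,  -9.2,   6. ]), np.float64(0.104))
```

View pics/w_8.png

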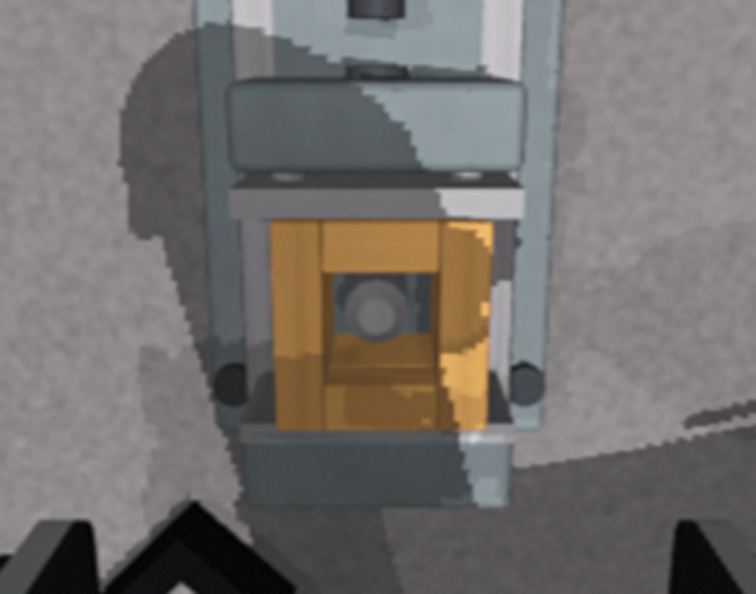

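The frames sit square between the face plate (row 200) and the fixed jaw (row 432), and the plate is pushed nearly back to the jaw body. I'm handing in.

```bash
python3 -c "
from plant import r
print(r.hand_in())"
```

```text
the job is handed in; nothing more can be done
None
```

The job is handed in (no verdict was returned): both frames are on the post, deep below slim, clamped square against the fixed jaw with the face plate pushed in (crank at about 14.4 rad), and the crank is released.

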